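# Swing a guide bar into its dressing jig and lock it

### The job

The saw guide bar sits on the stud of the dressing jig but is swung out. Push it near its nose so that it pivots about the stud, on against the sprung stop until the orange catch springs up fully behind it, never pushing the bar harder than 15 N. Then, once the bar is caught, swing the blue hold-down arm by its red peg all the way over the bar and let go, leaving the bar on its stud and everything else on the bench where it is.

Things in the scene. Friction and masses are not known exactly. Their poses are not given: they have to be found in the camera images.
- jig: Fixed aluminium base plate, 12 mm thick. Origin: on the stud axis at bench height. z up; x: direction in which the bar is pushed home; y: from the stud along the bar when home. Plate spans x -180..100, y -70..370 mm. A collar (radius 22 mm) round the stud and a white skid strip (16 mm wide, x -155..45, at y 205 mm) carry the bar, 12 mm above the plate.
- stud (a point): Point on the axis of the upright brass stud (10 mm thick, top 40 mm above the bench), at the height of the bar's underside, 24 mm above the bench.
- mid (a point): A point fixed on the jig at x 0, y 270 mm: MIDDLE setting of the dark slide block (30 mm wide, x -60..77 mm, top 18 mm above the bench) that carries catch, sprung stop and yellow housing (44 mm high). The block's true setting is NOT MEASURED: fixed, up to 18 mm either way along x, so the bar's home angle must be found by feel, by the catch reading or by sight.
- bar: Loose steel guide bar, 0.6 kg, 60 mm wide, 6 mm thick, red stripe. Origin: centre of its 12 mm hole, underside, round the stud. y points to the nose (tip y 350, straight sides to 320, tail -30 mm). Underside 24 mm above the bench. Starts 0.36 to 0.44 rad counter-clockwise (from above) of the jig's y; home is clockwise, within 0.09 rad of it. Slides with 1 to 3 N of drag.
- bar_push (a point): Mid-thickness of the bar's outer long edge (its -x side), 315 mm from the hole: the place to push, towards jig +x. Clear for a finger 36 mm wide; the slide block ends 285 mm from the stud, the plate is 15 mm below.
- catch (a joint): Orange sprung catch on the slide block, 20 mm wide, ramped towards the incoming bar. Value in m: 0 up (5 mm above the bar's underside), about 0.005 held down by the bar, 0.008 at most. Reads 0 before the bar comes, goes down easily, springs back to 0 when the bar has passed. At the middle setting its holding face is at jig x -31, y 270 mm.
- plunger (a joint): Black round sprung stop (16 mm, jig y 270 mm). Value in m: 0 fully out, 0.0075 hard end. Gives way along jig +x at 3 N plus 0.6 N per mm. The catch springs up when it is about 0.005 in, at some 6 to 10 N of level push on the bar (more if it is also pressed down); past 0.0075 it is solid. Then its spring holds the bar against the catch with the stop about 0.0045 in.
- holddown (a joint): Blue hold-down arm (105 x 22 x 8 mm, underside 34 mm above the bench), upright pivot at jig x 62, y 150 mm. Value in rad: 0 points along jig -y (swung out), 1.57 (end stop) along jig -x, over the bar; grows clockwise from above. Starts at 0 to 0.3, stays where left; about 1.5 N at the peg.
- hold_peg (a point): Grip point on the upright red peg of the hold-down, 85 mm from its pivot: round, 14 mm thick, from 42 to 76 mm above the bench; this point lies 59 mm above the bench.
- sprocket: Loose dark steel sprocket, 50 mm across, 18 mm high, on the jig plate near its near edge. Origin: centre of its underside. To be left alone.
- socket: Loose steel socket, 28 mm across, 35 mm high, standing on the jig plate's far corner near the stud. Origin: centre of its underside. To be left alone.
- screwdriver: Loose yellow-handled screwdriver lying on the bench to the right. To be left alone.
- wrench: Loose steel wrench lying on the bench to the left. To be left alone.
- oil: Amber bottle, 70 mm across, 170 mm high, on the left. Origin: centre of its underside. To be left alone.
- jar: White jar with green cap, 60 mm across, 75 mm high, far right. Origin: centre of its underside. To be left alone.
- partbox: Red parts box 100 x 140 x 75 mm on the far side. Origin: centre of its underside. To be left alone.

How it is judged:
On the way, in this order (a step that is already met when the one before it is completed fails the run):
1. the bar is against the sprung stop and the catch is up behind it, with the hold-down still swung out (value of joint catch below 0.002 m and value of joint plunger above 0.0028 m and horizontal distance between bar and stud below 0.005 m and angle between bar's own z axis and vertical below 0.06 rad and value of joint holddown below 0.6 rad), for 0.3 s.
2. the hold-down is swung right over the caught bar (value of joint catch below 0.002 m and value of joint plunger above 0.0028 m and horizontal distance between bar and stud below 0.005 m and angle between bar's own z axis and vertical below 0.06 rad and value of joint holddown above 1.42 rad), for 0.2 s.
At the end, for the whole second after the job is handed in: The bar lies flat on its stud (hole within 5 mm of the stud axis, tilt under 0.06 rad), held between the sprung stop (pressed in more than 2.8 mm) and the catch (within 2 mm of fully up), at rest; the hold-down is past 1.42 rad over the bar and released (all of step 2 and linear speed of bar below 0.02 m/s); the robot touches nothing.
It fails at once if the robot pushes the bar harder than 15 N (contact force between any of the fingers, the arm and bar above 15 N).
It fails at once if the bar is tipped up or comes off its stud (angle between bar's own z axis and vertical above 0.15 rad or horizontal distance between bar and stud above 0.012 m).
It fails at once if one of the other things on the bench is moved more than 20 mm (distance of any of sprocket, socket, screwdriver, wrench, oil, jar, partbox from where it was at the start of the episode above 0.02 m).
It also fails if it takes over 72 s, if anything falls off the work surface, if the arm or the gripper's body presses on something with over 40 N, if the wrist force passes 120 N, or if a joint passes its speed limit or range.

### The arm

A 6-joint arm with a two-finger parallel gripper is mounted at the origin on the work surface. World frame = base frame: x ahead of the robot, y to its left, z up, the work surface at z = 0. Lengths are in m, angles in rad, forces in N, time in s.
With the tool pointing down it reaches from about 0.4 to 0.925 m from the base axis. Payload 12.5 kg.
Tool frame: the origin (TCP) lies on the centre line of the jaws, within the pads' length; the fingertips stand 25 mm ahead of it and the grasp point (between the pads) lies 6 mm ahead of it; z points along the fingers, y is the direction in which the jaws open and shut (so a half turn about z gives the same grasp; the last joint's range is limited). The gripper opens to 95 mm and grips with 3 to 60 N. Pads are 20 mm wide; open, the fingers measure 119 mm over their backs; the gripper's body (75 mm by 180 mm) begins 59 mm behind the grasp point.
Start: joints at [-1.383, 0.491, 1.559, -0, 1.092, -0.106], TCP at [0.181, -0.598, 0.24] pointing down, gripper open.
Joint ranges: [-3.1, 3.1], [-0.84, 2.19], [0.05, 2.79], [-1.13, 4.28], [0.06, 2.93], [-2.69, 2.69]. Speed limits (rad/s): [2.22, 2.22, 2.79, 3.14, 3.14, 3.14].

### API

Orientations are given as a unit quaternion [w, x, y, z].
In Python, from rig import robot, get_image gives the robot as it stands.
- The arm moves only by the shell command python3 -m crank 'ROWS'. ROWS is JSON, a list of rows, each an object with "hand": the closure, from 0 (fully open) to 1 (shut); "xyz": the shift along the tool's x, y, z in m, a list of three; "delta_rot": the turn, a rotation vector about the tool's x, y, z in rad, a list of three. A call has 1 to 10 rows; each row shifts and turns the commanded pose from where the row before left it, along the tool's axes as they then stand; what a row does not reach is not made up. A row lasts 1/12 s, in which the tool goes at most 41.7 mm and 7.16 degrees, less where a joint would pass 70% of its speed; a pose out of reach is approached as far as the arm can. A call with a gripper value outside its range is refused whole. The fingers move at their own pace and stop on an object; the grip force is fixed at half the most. Time passes only in rows, so rows that do not move let the fingers close. It gives the time, the measured TCP pose, the force and the opening at its end, in the units of the state.
- robot.read_state(): the state, without advancing time (a new reading comes with each control period).
- get_image(name): name is "scene" or "top" or "wrist"; returns a dict with "image" (420x560x3 uint8, blue, green, red), "fov_y" (degrees; the focal length in pixels is half the picture's height over the tangent of half this angle, whatever the lens; pixels are square), "cx", "cy" (the principal point, pixels), "k1" (the pictures are not rectified: a ray, as slopes to the right and down, at radius r is drawn at 1 + k1 r^2 times it, then the intrinsics apply), "R" (3x3) and "t" (3): a world point X has camera coordinates R X + t. Camera axes: x right, y down, z forward; pixel columns grow to the right and rows downward; lengths in m; the calibration is good to about 2 mm. A picture is of the moment at which its call begins. There is no depth.
- robot.job_done(): hands the job in, once; it reports no verdict.
The state is a dict: "time_s": time; "joint_pos": joint angles; "dq": joint speeds; "joint_efforts": joint torques, N m; "tool_pos": TCP position; "orientation": TCP orientation; "wrist_force": force on the tool from outside, world axes, zero at the start; "ft_torque": the same for the moment, N m; "width": finger opening in m.
Only numpy, scipy, OpenCV 4.12 (cv2) and the standard library are available. Lean on these libraries where they do the work, as an engineer would, in place of code of your own. Each camera call takes 0.05 s, during which the arm holds its last target.

## Working session

There is one attempt and no reset: what is moved stays moved. The work goes in short steps, Python scripts to look and compute and a shell command to move; the robot and the scene stay as the last step left them, time stands still between calls to the robot, and variables do not carry over. Pictures are saved under pics/ and viewed, and the job is handed in when it is done.

```bash
ls; mkdir -p pics
python3 - <<'E'
from rig import robot,get_image
import cv2
for n in ["scene","top","wrist"]:
    d=get_image(n); cv2.imwrite(f"pics/{n}0.png",d["image"]); print(n,d["fov_y"],d["cx"],d["cy"],d["k1"],d["R"],d["t"])
print(robot.read_state())
E
```

```text
pics
scene 57.602241125267646 283.3962832094658 212.23861975138956 -0.0925446151117053 [[-0.67604815  0.73678775 -0.01013465]
 [ 0.41442246  0.36881378 -0.83200386]
 [-0.60927245 -0.56667469 -0.55467727]] [ 0.39752843 -0.19261376  1.67856316]
top 44.66350249487307 275.9405754306734 214.09396960246048 0.026457359472941446 [[-0.01551276 -0.99984582 -0.0082269 ]
 [-0.99654138  0.01613222 -0.0815171 ]
 [ 0.08163725  0.0069339  -0.99663799]] [0.03807187 0.5959053  1.33016041]
wrist 67.57264840252047 282.79938287144046 208.6968066627151 0.01852742775647189 [[ 0.2902576  -0.9569442  -0.00288601]
 [-0.93038934 -0.28290608  0.23310902]
 [-0.2238888  -0.06497655 -0.97244633]] [-0.62399326 -0.02619718  0.39095582]
{'time_s': 0.15, 'joint_pos': array([-1.38257590e+00,  4.91402439e-01,  1.55929267e+00,  5.18753631e-05,
        1.09167730e+00, -1.05617769e-01]), 'dq': array([-0.00198138, -0.00221515, -0.00252837,  0.00104709,  0.00092687,
       -0.00011663]), 'joint_efforts': array([ 9.29185808e-04, -6.12898135e+01, -2.58275145e+01,  6.92751585e-02,
        4.73574735e-02, -7.99078725e-05]), 'tool_pos': array([ 0.18101284, -0.59806499,  0.23921335]), 'orientation': array([-3.90499527e-04,  9.89228465e-01,  1.46379275e-01,  6.89478538e-06]), 'wrist_force': array([ 0.29336757,  0.14826232, -0.31003349]), 'ft_torque': array([-0.02094089,  0.04912958, -0.00845044]), 'width': 0.09521960224980743}
```

View pics/top0.png

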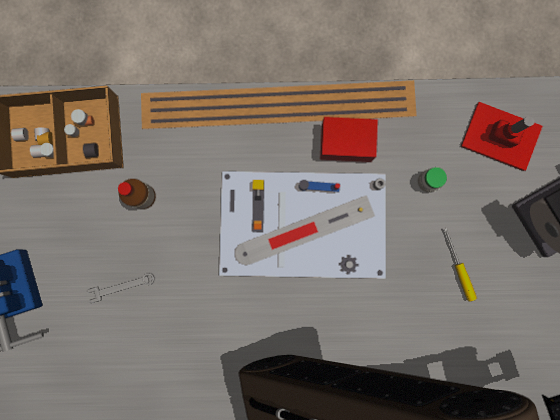

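View pics/scene0.png

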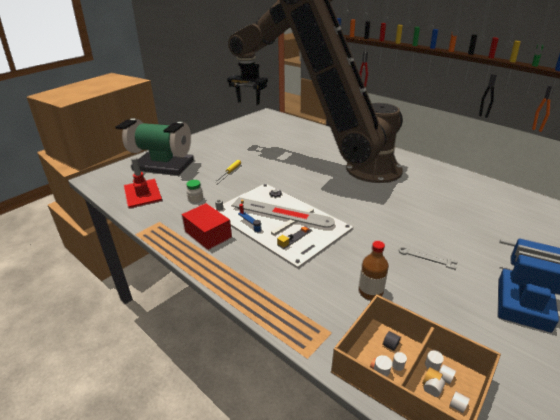

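The top view shows the stud at about (361,209), the bar nose at (243,254), the catch at (257,225), the housing at (258,185) and the red peg at (337,186). Jig x is roughly world +x and jig y roughly world +y. Next I'll measure these.

```bash
cat > h.py <<'E'
import numpy as np,cv2
from rig import robot,get_image
def ray(d,u,v):
    f=d["image"].shape[0]/2/np.tan(np.radians(d["fov_y"])/2)
    x,y=(u-d["cx"])/f,(v-d["cy"])/f
    K=np.eye(3); p=cv2.undistortPoints(np.array([[[x,y]]],float),K,np.array([d["k1"],0,0,0,0.]))[0,0]
    R=np.array(d["R"]);t=np.array(d["t"])
    return -R.T@t, R.T@np.array([p[0],p[1],1])
def plane(d,u,v,z):
    c,r=ray(d,u,v); return c+r*(z-c[2])/r[2]
def proj(d,X):
    f=d["image"].shape[0]/2/np.tan(np.radians(d["fov_y"])/2)
    c=np.array(d["R"])@np.array(X)+np.array(d["t"]);x,y=c[:2]/c[2];k=1+d["k1"]*(x*x+y*y)
    return np.array([d["cx"]+f*x*k,d["cy"]+f*y*k])
def blobs(im,lo,hi,mn=8):
    h=cv2.cvtColor(im,cv2.COLOR_BGR2HSV);m=cv2.inRange(h,np.array(lo),np.array(hi))
    n,l,s,c=cv2.connectedComponentsWithStats(m)
    return [(c[i].round(1),s[i]) for i in range(1,n) if s[i,4]>=mn],m
E
python3 - <<'E'
from h import *
d=get_image("top");im=d["image"]
h=cv2.cvtColor(im,cv2.COLOR_BGR2HSV)
m=((h[...,1]<45)&(h[...,2]>185)).astype(np.uint8)
m[:165]=0;m[285:]=0;m[:,:210]=0;m[:,395:]=0
m=cv2.morphologyEx(m,cv2.MORPH_CLOSE,np.ones((5,5)))
c=max(cv2.findContours(m,0,2)[0],key=cv2.contourArea)
print(cv2.minAreaRect(c),cv2.boxPoints(cv2.minAreaRect(c)))
P=np.array([plane(d,*p,0.012)for p in cv2.boxPoints(cv2.minAreaRect(c))]);print(P)
for nm,lo,hi in [("red",(0,180,120),(4,255,255)),("orange",(5,180,120),(17,255,255)),("yellow",(18,150,120),(32,255,255)),("blue",(100,120,60),(120,255,255))]:
    print(nm,[b for b in blobs(im,lo,hi)[0] if 215<b[0][0]<400 and 110<b[0][1]<285])
cv2.imwrite("pics/topz.png",cv2.resize(im[165:285,210:400],None,fx=4,fy=4,interpolation=cv2.INTER_CUBIC))
s=get_image("scene");cv2.imwrite("pics/scz.png",cv2.resize(s["image"][175:265,200:360],None,fx=5,fy=5,interpolation=cv2.INTER_CUBIC))
E
```

```text
((302.74688720703125, 224.3199462890625), (164.1709747314453, 102.97080993652344), 0.9166541695594788) [[219.84824 274.48557]
 [221.49557 171.52792]
 [385.64554 174.15433]
 [383.9982  277.11197]]
[[ 0.43935227  0.17979013  0.012     ]
 [ 0.71486053  0.17356997  0.012     ]
 [ 0.70019548 -0.26726915  0.012     ]
 [ 0.42600562 -0.25383085  0.012     ]]
red [(array([349.2, 136.7]), array([ 322,  117,   55,   40, 2020], dtype=int32)), (array([336.9, 185.5]), array([335, 184,   5,   4,  15], dtype=int32)), (array([292.4, 235.2]), array([269, 222,  48,  27, 478], dtype=int32))]
orange [(array([337., 117.]), array([333, 117,   9,   1,   9], dtype=int32)), (array([358.5, 118. ]), array([354, 118,  10,   1,  10], dtype=int32)), (array([257.1, 224.6]), array([254, 221,   7,   8,  55], dtype=int32))]
yellow [(array([258. , 184.3]), array([253, 180,  11,  10, 103], dtype=int32)), (array([360., 209.]), array([359, 208,   3,   3,   9], dtype=int32))]
blue [(array([321.1, 186.1]), array([308, 182,  31,  10, 189], dtype=int32))]
```

View pics/topz.png

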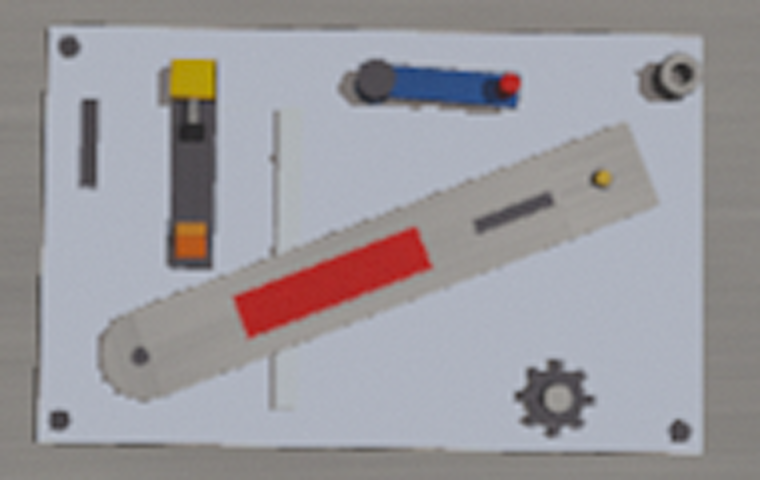

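View pics/scz.png

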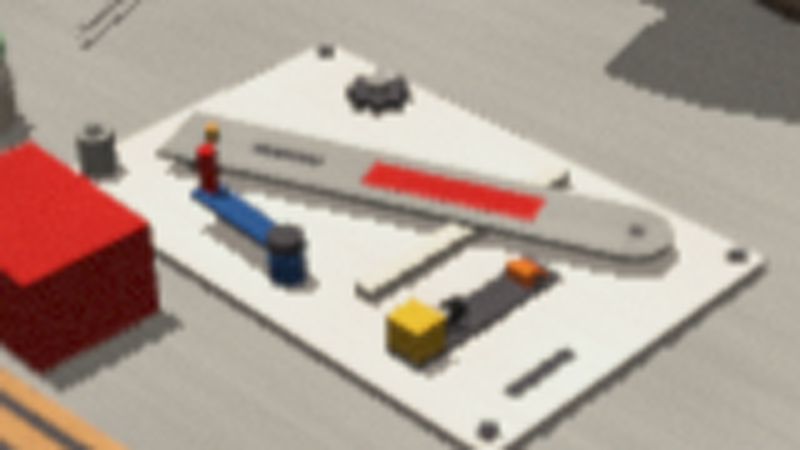

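```bash
cat >> h.py <<'E'
def fit(L,W):
    L=np.array(L,float)[:,:2];W=np.array(W,float)[:,:2];l=L.mean(0);w=W.mean(0)
    H=(L-l).T@(W-w);a=np.arctan2(H[0,1]-H[1,0],H[0,0]+H[1,1])
    R=np.array([[np.cos(a),-np.sin(a)],[np.sin(a),np.cos(a)]]);return a,R,w-R@l
E
python3 - <<'E'
from h import *
d=get_image("top")
z=lambda u,v,h:plane(d,210+(u+.5)/4-.5,165+(v+.5)/4-.5,h)[:2]
W=[z(50,26,.012),z(703,37,.012),z(703,454,.012),z(37,442,.012),z(601,178,.04)]
L=[(.1,.37),(.1,-.07),(-.18,-.07),(-.18,.37),(0,0)]
a,R,o=fit(L,W);print("jig",a,o);print((np.array(W)-np.array(L)@R.T-o).round(4).tolist())
inv=lambda p:(R.T@(p-o)).round(4)
print("pegtop",inv(z(510,83,.076)),z(510,83,.076));print("pivot",inv(z(376,80,.045)))
print("housing",inv(z(193,78,.044)),"catch far/near edges",inv(z(191,238,.029)))
print("catch near edge",inv(z(190,258,.025)))
# catch high edge is far side; bar axes
print("nosehole",inv(z(140,356,.03)))
E
```

```text
jig -0.03365835963372664 [ 0.60445529 -0.19319378]
[[-0.0009, -0.0014], [-0.0011, -0.0001], [0.0011, -0.0003], [0.0007, -0.0003], [0.0002, 0.002]]
pegtop [0.0567 0.0658] [ 0.66334525 -0.12929603]
pivot [0.0616 0.1501]
housing [0.061  0.2701] catch far/near edges [-0.0432  0.2699]
catch near edge [-0.0562  0.2704]
nosehole [-0.1214  0.3016]
```

```bash
cat >> h.py <<'E'
A=-0.0337;O=np.array([0.6045,-0.1932])
rot=lambda a:np.array([[np.cos(a),-np.sin(a)],[np.sin(a),np.cos(a)]])
def j2w(p): return rot(A)@np.array(p)+O
def w2j(p): return rot(A).T@(np.array(p)[:2]-O)
def bar2w(p,th): return j2w(rot(th)@np.array(p))
def need(target,yaw=None):
    s=robot.read_state();q=s["orientation"];from scipy.spatial.transform import Rotation as Q
    M=Q.from_quat([q[1],q[2],q[3],q[0]]).as_matrix();cy=np.arctan2(M[1,0],M[0,0])
    print("tcp",s["tool_pos"].round(4),"yaw",cy.round(4),"jig",w2j(s["tool_pos"]).round(4),"F",s["wrist_force"].round(2))
    if target is not None: print("tool shift",(M.T@(np.array(target)-s["tool_pos"])).round(4),"turn z", None if yaw is None else round(-(yaw-cy),4))
E
python3 - <<'E'
from h import *
t=bar2w((-.07,.315),.383);print(t,np.hypot(*t))
need([t[0],t[1],.24],A+.383); need([.45,-.4,.24])
E
```

```text
[0.43092147 0.07882113] 0.43807086911718784
tcp [ 0.181  -0.5982  0.2395] yaw 0.2938 jig [-0.4096 -0.419 ] F [-0.12  0.39 -0.8 ]
tool shift [ 4.353e-01 -5.756e-01 -4.000e-04] turn z -0.0555
tcp [ 0.181  -0.5982  0.2395] yaw 0.2938 jig [-0.4096 -0.419 ] F [-0.12  0.39 -0.8 ]
tool shift [ 0.3149 -0.1118 -0.0005] turn z None
```

```bash
python3 -m crank '[{"hand":1,"xyz":[0.035,-0.012,0],"delta_rot":[0,0,0]},{"hand":1,"xyz":[0.035,-0.012,0],"delta_rot":[0,0,0]},{"hand":1,"xyz":[0.035,-0.012,0],"delta_rot":[0,0,0]},{"hand":1,"xyz":[0.035,-0.012,0],"delta_rot":[0,0,0]},{"hand":1,"xyz":[0.035,-0.012,0],"delta_rot":[0,0,0]},{"hand":1,"xyz":[0.035,-0.012,0],"delta_rot":[0,0,0]},{"hand":1,"xyz":[0.035,-0.012,0],"delta_rot":[0,0,0]},{"hand":1,"xyz":[0.035,-0.016,0],"delta_rot":[0,0,0]},{"hand":1,"xyz":[0.02,-0.034,0],"delta_rot":[0,0,0]},{"hand":1,"xyz":[0.01,-0.038,0],"delta_rot":[0,0,0]}]'
python3 -m crank '[{"hand":1,"xyz":[0.01,-0.038,0],"delta_rot":[0,0,0]},{"hand":1,"xyz":[0.01,-0.038,0],"delta_rot":[0,0,0]},{"hand":1,"xyz":[0.01,-0.038,0],"delta_rot":[0,0,0]},{"hand":1,"xyz":[0.01,-0.038,0],"delta_rot":[0,0,0]},{"hand":1,"xyz":[0.01,-0.038,0],"delta_rot":[0,0,0]},{"hand":1,"xyz":[0.01,-0.038,0],"delta_rot":[0,0,0]},{"hand":1,"xyz":[0.01,-0.038,0],"delta_rot":[0,0,0]},{"hand":1,"xyz":[0.01,-0.038,0],"delta_rot":[0,0,-0.05]},{"hand":1,"xyz":[0.01,-0.038,0],"delta_rot":[0,0,0]},{"hand":1,"xyz":[0.0,0,0],"delta_rot":[0,0,0]}]'
python3 - <<'E'
from h import *
t=bar2w((-.07,.315),.383)
need([t[0],t[1],.24],A+.383)
E
```

```text
time_s: 1.13
tool_pos: [0.4297, -0.3424, 0.2391]
orientation: [0.0, 0.989, 0.147, 0.0]
wrist_force: [0.3, 1.2, -0.2]
width: 0.034
time_s: 1.97
tool_pos: [0.4119, 0.0144, 0.2398]
orientation: [-0.0, 0.985, 0.174, -0.0]
wrist_force: [-0.0, -0.4, 0.0]
width: 0.0007
tcp [0.4119 0.0144 0.2398] yaw 0.349 jig [-0.1995  0.201 ] F [-0.03 -0.4   0.02]
tool shift [ 0.0399 -0.054  -0.0002] turn z -0.0003
```

```bash
python3 -m crank '[{"hand":1,"xyz":[0.02,-0.027,0],"delta_rot":[0,0,0]},{"hand":1,"xyz":[0.02,-0.027,0],"delta_rot":[0,0,0]},{"hand":1,"xyz":[0,0,0.04],"delta_rot":[0,0,0]},{"hand":1,"xyz":[0,0,0.04],"delta_rot":[0,0,0]},{"hand":1,"xyz":[0,0,0.04],"delta_rot":[0,0,0]},{"hand":1,"xyz":[0,0,0],"delta_rot":[0,0,0]},{"hand":1,"xyz":[0,0,0],"delta_rot":[0,0,0]}]'
python3 - <<'E'
from h import *
t=bar2w((-.07,.315),.383)
need([t[0],t[1],.043],A+.383)
for n in ["top","wrist"]:
    d=get_image(n);cv2.imwrite(f"pics/{n}1.png",d["image"] if n=="wrist" else cv2.resize(d["image"][165:285,210:400],None,fx=4,fy=4,interpolation=cv2.INTER_CUBIC))
    print(n,[proj(d,[*j2w(p),h]) for p,h in [((0,0),.04),((-.031,.27),.029)]])
E
```

```text
time_s: 2.55
tool_pos: [0.4321, 0.0736, 0.119]
orientation: [-0.0, 0.985, 0.171, -0.002]
wrist_force: [-0.1, -0.4, 0.1]
width: 0.0003
tcp [0.4321 0.0736 0.119 ] yaw 0.3436 jig [-0.1813  0.2608] F [-0.05 -0.38  0.14]
tool shift [ 0.001  -0.0052  0.076 ] turn z -0.0057
top [array([360.62759755, 209.16976518]), array([257.41945899, 219.47209401])]
wrist [array([745.62835112, 122.21344452]), array([352.58911548,  16.1832516 ])]
```

View pics/wrist1.png

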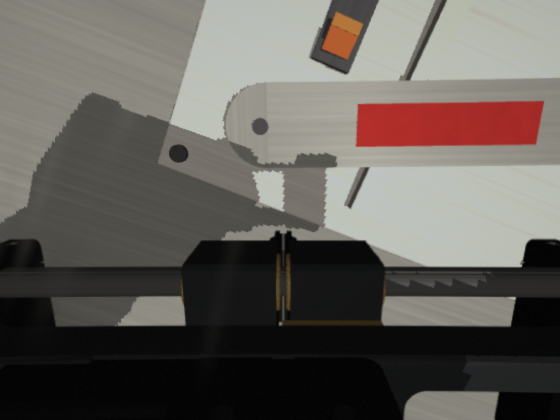

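View pics/top1.png

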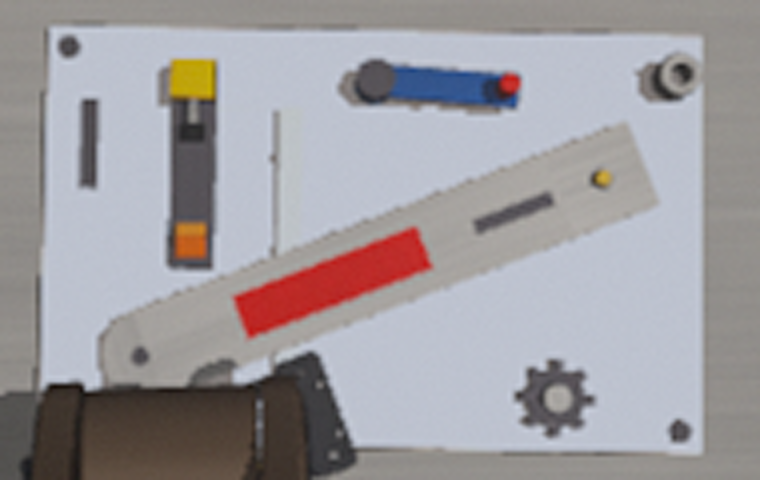

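The wrist view shows the bar edge parallel to the tool, with the nose at about (225,125) and the catch at (340,40). The fingers are on the outer side of the bar, clear of it. I'll lower the tool.

```bash
python3 -m crank '[{"hand":1,"xyz":[0,-0.005,0.03],"delta_rot":[0,0,0]},{"hand":1,"xyz":[0,0,0.03],"delta_rot":[0,0,0]},{"hand":1,"xyz":[0,0,0.016],"delta_rot":[0,0,0]},{"hand":1,"xyz":[0.01,0,0],"delta_rot":[0,0,0]},{"hand":1,"xyz":[0.005,0,0],"delta_rot":[0,0,0]},{"hand":1,"xyz":[0.0,0,0],"delta_rot":[0,0,0]},{"hand":1,"xyz":[0.0,0,0],"delta_rot":[0,0,0]}]'
python3 - <<'E'
from h import *
t=bar2w((-.04,.315),.383)
need([t[0],t[1],.043],A+.383)
d=get_image("wrist");cv2.imwrite("pics/w2.png",d["image"])
E
```

```text
time_s: 3.23
tool_pos: [0.4463, 0.0837, 0.0455]
orientation: [0.0, 0.985, 0.171, 0.002]
wrist_force: [-0.1, -0.3, 0.1]
width: 0.0001
tcp [0.4463 0.0837 0.0455] yaw 0.344 jig [-0.1674  0.2714] F [-0.05 -0.26  0.05]
tool shift [ 0.0139 -0.0008  0.0025] turn z -0.0053
```

View pics/w2.png

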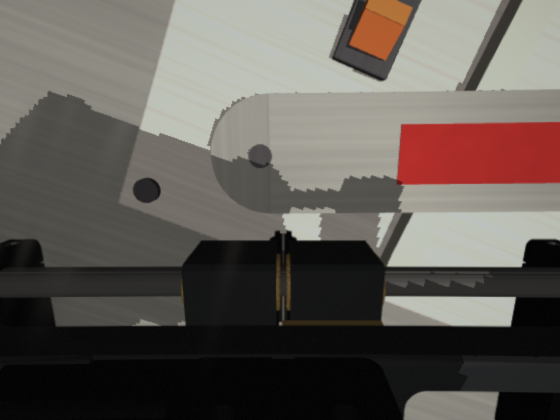

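```bash
python3 -m crank '[{"hand":1,"xyz":[0.002,0,0.0025],"delta_rot":[0,0,0]},{"hand":1,"xyz":[0.002,0,0],"delta_rot":[0,0,0]},{"hand":1,"xyz":[0.002,0,0],"delta_rot":[0,0,0]},{"hand":1,"xyz":[0.002,0,0],"delta_rot":[0,0,0]},{"hand":1,"xyz":[0.001,0,0],"delta_rot":[0,0,0]},{"hand":1,"xyz":[0.001,0,0],"delta_rot":[0,0,0]}]'
python3 -m crank '[{"hand":1,"xyz":[0.001,0,0],"delta_rot":[0,0,0]},{"hand":1,"xyz":[0.001,0,0],"delta_rot":[0,0,0]},{"hand":1,"xyz":[0.001,0,0],"delta_rot":[0,0,0]}]'
python3 -m crank '[{"hand":1,"xyz":[0.001,0,0],"delta_rot":[0,0,0]},{"hand":1,"xyz":[0.001,0,0],"delta_rot":[0,0,0]},{"hand":1,"xyz":[0.001,0,0],"delta_rot":[0,0,0]}]'
python3 - <<'E'
from h import *
t=bar2w((-.04,.315),.383)
need([t[0],t[1],.043],A+.383)
E
```

```text
time_s: 3.78
tool_pos: [0.4545, 0.087, 0.0411]
orientation: [0.0, 0.985, 0.171, -0.0]
wrist_force: [0.3, -0.3, 0.3]
width: 0.0003
time_s: 4.03
tool_pos: [0.4572, 0.0879, 0.0411]
orientation: [0.0, 0.985, 0.171, -0.0]
wrist_force: [-0.1, 0.1, -0.5]
width: 0.0008
time_s: 4.28
tool_pos: [0.4597, 0.0889, 0.0411]
orientation: [-0.0, 0.985, 0.171, -0.0]
wrist_force: [-2.4, -0.1, 0.5]
width: 0.0007
tcp [0.4597 0.0889 0.0411] yaw 0.3439 jig [-0.1542  0.2771] F [-2.43 -0.06  0.51]
tool shift [-0.0005 -0.0003 -0.0019] turn z -0.0054
```

Contact is at about 2.4 N, right where the measurement put it. I'll swing the bar along the arc about the stud.

```bash
python3 -m crank '[{"hand":1,"xyz":[0.0025,-0.0003,0],"delta_rot":[0,0,0.008]},{"hand":1,"xyz":[0.0025,-0.0003,0],"delta_rot":[0,0,0.008]},{"hand":1,"xyz":[0.0025,-0.0003,0],"delta_rot":[0,0,0.008]},{"hand":1,"xyz":[0.0025,-0.0003,0],"delta_rot":[0,0,0.008]}]'
python3 -m crank '[{"hand":1,"xyz":[0.0025,-0.0003,0],"delta_rot":[0,0,0.008]},{"hand":1,"xyz":[0.0025,-0.0003,0],"delta_rot":[0,0,0.008]},{"hand":1,"xyz":[0.0025,-0.0003,0],"delta_rot":[0,0,0.008]},{"hand":1,"xyz":[0.0025,-0.0003,0],"delta_rot":[0,0,0.008]}]'
python3 - <<'E'
from h import *
need(None)
d=get_image("wrist");cv2.imwrite("pics/w3.png",d["image"])
E
```

```text
time_s: 4.62
tool_pos: [0.4692, 0.0935, 0.041]
orientation: [0.0, 0.988, 0.155, -0.0]
wrist_force: [-2.1, 0.6, 0.1]
width: 0.0004
time_s: 4.95
tool_pos: [0.4785, 0.0976, 0.0411]
orientation: [0.0, 0.99, 0.139, -0.0]
wrist_force: [-2.2, 0.7, -0.0]
width: 0.0005
tcp [0.4785 0.0976 0.0411] yaw 0.279 jig [-0.1357  0.2863] F [-2.18  0.72 -0.02]
```

View pics/w3.png

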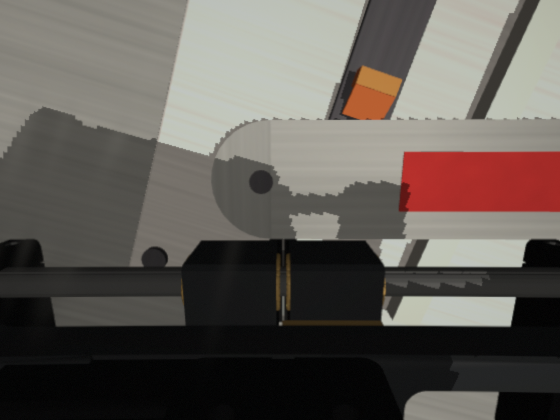

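The bar is following and about to meet the catch ramp at (370,110). Continuing.

```bash
python3 -m crank '[{"hand":1,"xyz":[0.0025,-0.0003,0],"delta_rot":[0,0,0.008]},{"hand":1,"xyz":[0.0025,-0.0003,0],"delta_rot":[0,0,0.008]},{"hand":1,"xyz":[0.0025,-0.0003,0],"delta_rot":[0,0,0.008]},{"hand":1,"xyz":[0.0025,-0.0003,0],"delta_rot":[0,0,0.008]},{"hand":1,"xyz":[0.0025,-0.0003,0],"delta_rot":[0,0,0.008]}]'
python3 -m crank '[{"hand":1,"xyz":[0.0025,-0.0003,0],"delta_rot":[0,0,0.008]},{"hand":1,"xyz":[0.0025,-0.0003,0],"delta_rot":[0,0,0.008]},{"hand":1,"xyz":[0.0025,-0.0003,0],"delta_rot":[0,0,0.008]},{"hand":1,"xyz":[0.0025,-0.0003,0],"delta_rot":[0,0,0.008]},{"hand":1,"xyz":[0.0025,-0.0003,0],"delta_rot":[0,0,0.008]}]'
python3 -m crank '[{"hand":1,"xyz":[0.0025,-0.0003,0],"delta_rot":[0,0,0.008]},{"hand":1,"xyz":[0.0025,-0.0003,0],"delta_rot":[0,0,0.008]},{"hand":1,"xyz":[0.0025,-0.0003,0],"delta_rot":[0,0,0.008]},{"hand":1,"xyz":[0.0025,-0.0003,0],"delta_rot":[0,0,0.008]},{"hand":1,"xyz":[0.0025,-0.0003,0],"delta_rot":[0,0,0.008]}]'
python3 - <<'E'
from h import *
need(None)
d=get_image("wrist");cv2.imwrite("pics/w4.png",d["image"])
E
```

```text
time_s: 5.42
tool_pos: [0.4899, 0.1022, 0.0411]
orientation: [0.0, 0.993, 0.119, -0.0]
wrist_force: [-4.7, 1.2, 2.0]
width: 0.0007
time_s: 5.83
tool_pos: [0.5021, 0.1064, 0.0411]
orientation: [0.0, 0.995, 0.099, 0.0]
wrist_force: [-2.2, 1.3, -0.5]
width: 0.0001
time_s: 6.25
tool_pos: [0.5141, 0.1102, 0.0411]
orientation: [0.0, 0.997, 0.079, -0.0]
wrist_force: [-2.8, 1.8, -0.3]
width: 0.0005
tcp [0.5141 0.1102 0.0411] yaw 0.159 jig [-0.1006  0.3002] F [-2.83  1.79 -0.29]
```

View pics/w4.png

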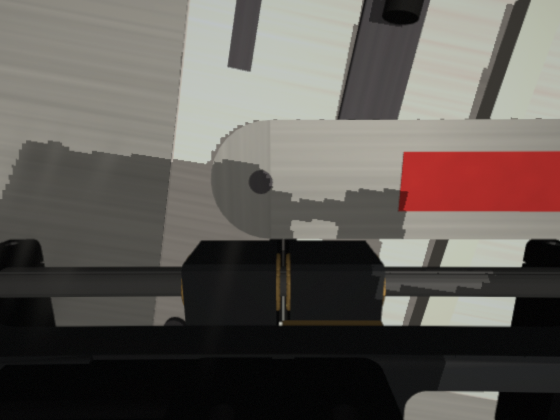

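```bash
python3 -m crank '[{"hand":1,"xyz":[0.0025,-0.0003,0],"delta_rot":[0,0,0.008]},{"hand":1,"xyz":[0.0025,-0.0003,0],"delta_rot":[0,0,0.008]},{"hand":1,"xyz":[0.0025,-0.0003,0],"delta_rot":[0,0,0.008]},{"hand":1,"xyz":[0.0025,-0.0003,0],"delta_rot":[0,0,0.008]},{"hand":1,"xyz":[0.0025,-0.0003,0],"delta_rot":[0,0,0.008]},{"hand":1,"xyz":[0.0025,-0.0003,0],"delta_rot":[0,0,0.008]},{"hand":1,"xyz":[0.0025,-0.0003,0],"delta_rot":[0,0,0.008]}]'
python3 -m crank '[{"hand":1,"xyz":[0.0025,-0.0003,0],"delta_rot":[0,0,0.008]},{"hand":1,"xyz":[0.0025,-0.0003,0],"delta_rot":[0,0,0.008]},{"hand":1,"xyz":[0.0025,-0.0003,0],"delta_rot":[0,0,0.008]},{"hand":1,"xyz":[0.0025,-0.0003,0],"delta_rot":[0,0,0.008]},{"hand":1,"xyz":[0.0025,-0.0003,0],"delta_rot":[0,0,0.008]}]'
python3 - <<'E'
from h import *
need(None)
for n in ["top","wrist"]:
    d=get_image(n);cv2.imwrite(f"pics/{n}5.png",d["image"] if n=="wrist" else cv2.resize(d["image"][165:285,210:400],None,fx=4,fy=4,interpolation=cv2.INTER_CUBIC))
E
```

```text
time_s: 6.88
tool_pos: [0.5311, 0.1147, 0.0411]
orientation: [0.0, 0.999, 0.051, -0.0]
wrist_force: [-2.0, 1.3, 0.1]
width: 0.0004
time_s: 7.3
tool_pos: [0.5435, 0.1172, 0.0411]
orientation: [0.0, 1.0, 0.032, 0.0]
wrist_force: [-2.3, 1.8, 1.1]
width: 0.0002
tcp [0.5435 0.1172 0.0411] yaw 0.063 jig [-0.0714  0.3082] F [-2.35  1.77  1.08]
```

View pics/wrist5.png

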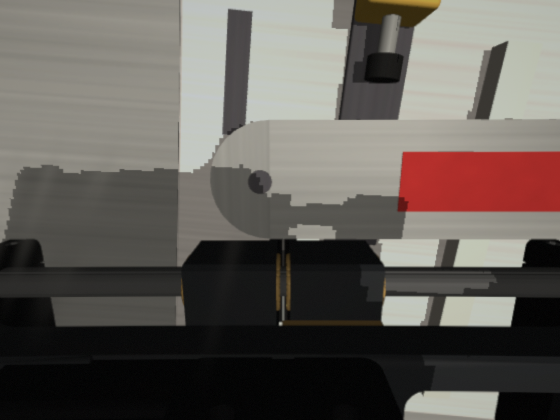

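View pics/top5.png

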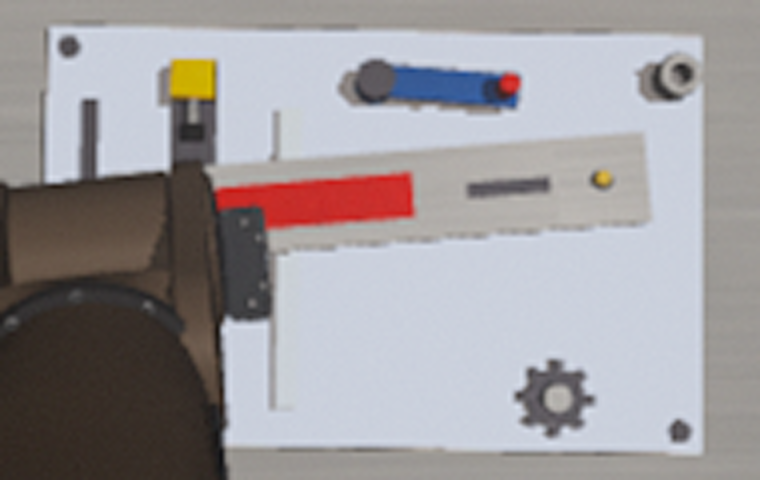

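The plunger face is about 20 mm ahead of the bar (rows 80 and 120 in the wrist view). I'll close most of that gap and then go in small steps.

```bash
python3 -m crank '[{"hand":1,"xyz":[0.0025,-0.0003,0],"delta_rot":[0,0,0.008]},{"hand":1,"xyz":[0.0025,-0.0003,0],"delta_rot":[0,0,0.008]},{"hand":1,"xyz":[0.0025,-0.0003,0],"delta_rot":[0,0,0.008]},{"hand":1,"xyz":[0.0025,-0.0003,0],"delta_rot":[0,0,0.008]},{"hand":1,"xyz":[0.0025,-0.0003,0],"delta_rot":[0,0,0.008]},{"hand":1,"xyz":[0.0025,-0.0003,0],"delta_rot":[0,0,0.008]}]'
python3 -m crank '[{"hand":1,"xyz":[0.0012,-0.0001,0],"delta_rot":[0,0,0.004]},{"hand":1,"xyz":[0.0012,-0.0001,0],"delta_rot":[0,0,0.004]}]'
python3 -m crank '[{"hand":1,"xyz":[0.0012,-0.0001,0],"delta_rot":[0,0,0.004]},{"hand":1,"xyz":[0.0012,-0.0001,0],"delta_rot":[0,0,0.004]}]'
python3 -m crank '[{"hand":1,"xyz":[0.0012,-0.0001,0],"delta_rot":[0,0,0.004]},{"hand":1,"xyz":[0,0,0],"delta_rot":[0,0,0]}]'
python3 - <<'E'
from h import *
need(None)
d=get_image("wrist");cv2.imwrite("pics/w6.png",d["image"])
E
```

```text
time_s: 7.9
tool_pos: [0.5583, 0.1197, 0.0411]
orientation: [0.0, 1.0, 0.008, -0.0]
wrist_force: [-2.3, 1.6, 1.0]
width: 0.0008
time_s: 8.07
tool_pos: [0.5607, 0.1199, 0.0411]
orientation: [0.0, 1.0, 0.004, 0.0]
wrist_force: [-2.9, 1.6, 0.3]
width: 0.0003
time_s: 8.23
tool_pos: [0.563, 0.1201, 0.0411]
orientation: [0.0, 1.0, -0.0, 0.0]
wrist_force: [-2.0, 1.4, -0.6]
width: 0.0002
time_s: 8.4
tool_pos: [0.5644, 0.1201, 0.0411]
orientation: [0.0, 1.0, -0.002, 0.0]
wrist_force: [-0.9, 1.4, -0.8]
width: 0.0006
tcp [0.5644 0.1201 0.0411] yaw -0.0046 jig [-0.0506  0.3118] F [-0.87  1.39 -0.82]
```

View pics/w6.png

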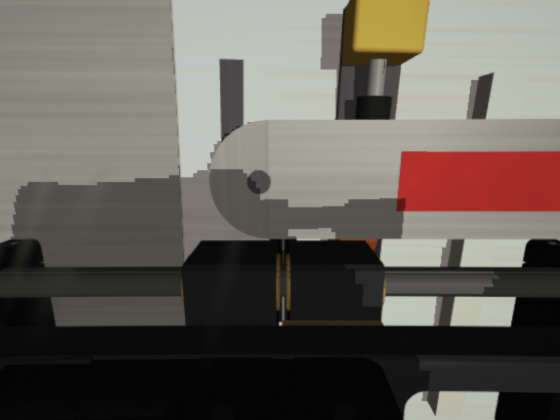

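The bar edge is almost at the plunger (at (373,118)), and the catch is starting to show at (365,242).

```bash
for i in 1; do python3 -m crank '[{"hand":1,"xyz":[0.001,-0.0001,0],"delta_rot":[0,0,0.003]},{"hand":1,"xyz":[0.001,-0.0001,0],"delta_rot":[0,0,0.003]}]'; python3 -m crank '[{"hand":1,"xyz":[0.001,-0.0001,0],"delta_rot":[0,0,0.003]},{"hand":1,"xyz":[0.001,-0.0001,0],"delta_rot":[0,0,0.003]}]'; done | grep -v -e ori -e width
python3 - <<'E'
from h import *
need(None)
d=get_image("wrist");cv2.imwrite("pics/w7.png",d["image"])
E
```

```text
time_s: 8.62
tool_pos: [0.5653, 0.1203, 0.0411]
wrist_force: [-7.4, 0.8, 3.4]
time_s: 8.78
tool_pos: [0.567, 0.1206, 0.041]
wrist_force: [-6.4, 0.9, 3.2]
tcp [0.567  0.1206 0.041 ] yaw -0.0165 jig [-0.048   0.3123] F [-6.35  0.87  3.17]
```

View pics/w7.png

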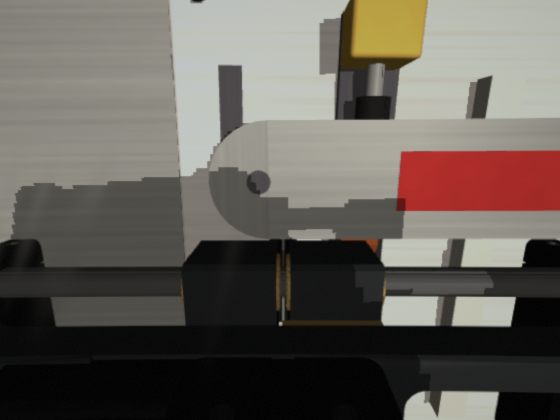

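```bash
{ python3 -m crank '[{"hand":1,"xyz":[0.001,-0.0001,0],"delta_rot":[0,0,0.003]}]'; python3 -m crank '[{"hand":1,"xyz":[0.001,-0.0001,0],"delta_rot":[0,0,0.003]}]';python3 -m crank '[{"hand":1,"xyz":[0.0007,-0.0001,0],"delta_rot":[0,0,0.002]}]'; } | grep -v -e ori -e width
python3 - <<'E'
from h import *
need(None)
d=get_image("wrist");cv2.imwrite("pics/w8.png",d["image"])
E
```

```text
time_s: 8.92
tool_pos: [0.5678, 0.1207, 0.041]
wrist_force: [-8.3, 2.6, 4.7]
time_s: 9.0
tool_pos: [0.5687, 0.1208, 0.041]
wrist_force: [-9.4, 2.6, 4.0]
time_s: 9.08
tool_pos: [0.5694, 0.1209, 0.041]
wrist_force: [-8.5, 2.5, 5.0]
tcp [0.5694 0.1209 0.041 ] yaw -0.0244 jig [-0.0457  0.3128] F [-8.52  2.49  4.98]
```

View pics/w8.png

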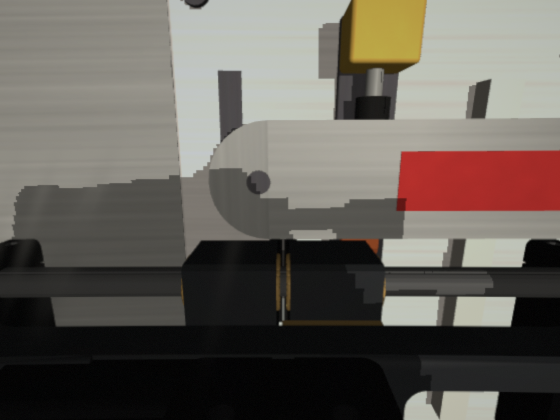

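```bash
{ python3 -m crank '[{"hand":1,"xyz":[0.0,0,-0.0004],"delta_rot":[0,0,0]}]'; python3 -m crank '[{"hand":1,"xyz":[0.0006,0,-0.0003],"delta_rot":[0,0,0.002]}]';python3 -m crank '[{"hand":1,"xyz":[0.0006,0,0],"delta_rot":[0,0,0.002]}]'; } | grep -v -e ori -e width
python3 - <<'E'
from h import *
need(None)
d=get_image("wrist");cv2.imwrite("pics/w9.png",cv2.resize(d["image"][200:270,300:420],None,fx=6,fy=6))
d=get_image("scene");cv2.imwrite("pics/s9.png",cv2.resize(d["image"][185:255,230:350],None,fx=6,fy=6,interpolation=2))
E
```

```text
time_s: 9.22
tool_pos: [0.5695, 0.1209, 0.0412]
wrist_force: [-6.8, 3.5, -2.1]
time_s: 9.3
tool_pos: [0.57, 0.1209, 0.0413]
wrist_force: [-5.1, 3.4, -2.9]
time_s: 9.38
tool_pos: [0.5706, 0.121, 0.0413]
wrist_force: [-6.4, 4.8, -2.2]
tcp [0.5706 0.121  0.0413] yaw -0.0284 jig [-0.0445  0.3129] F [-6.37  4.78 -2.16]
```

View pics/w9.png

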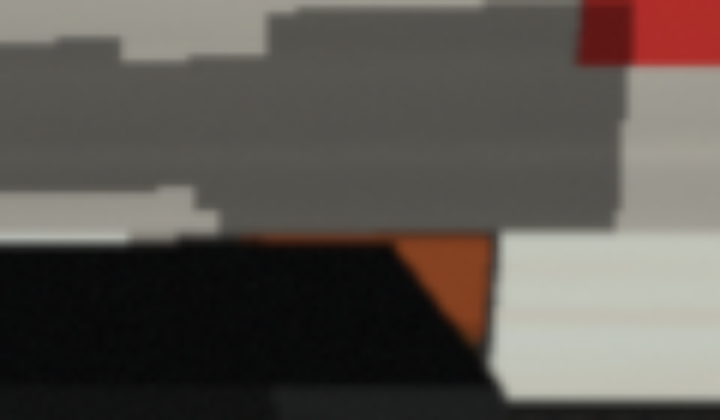

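View pics/s9.png

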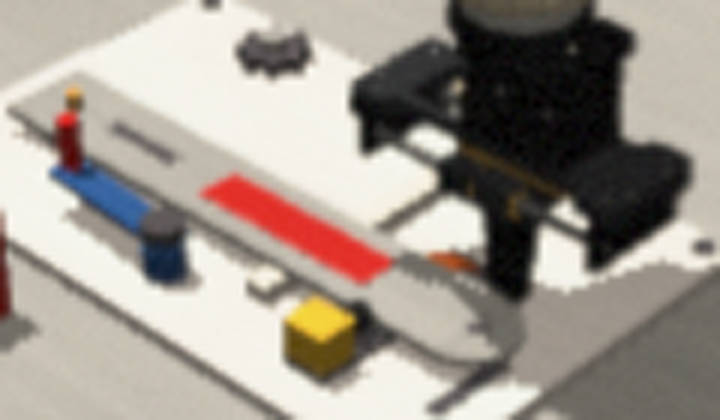

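```bash
{ python3 -m crank '[{"hand":1,"xyz":[0.0006,-0.0003,0.0001],"delta_rot":[0,0,0.002]}]'; python3 -m crank '[{"hand":1,"xyz":[0.0006,-0.0002,0.0001],"delta_rot":[0,0,0.002]}]'; } | grep -v -e ori -e width
python3 - <<'E'
from h import *
need(None)
d=get_image("wrist");cv2.imwrite("pics/w10.png",cv2.resize(d["image"][200:270,300:420],None,fx=6,fy=6))
d=get_image("scene");cv2.imwrite("pics/s10.png",cv2.resize(d["image"][185:255,230:350],None,fx=6,fy=6,interpolation=2))
E
```

```text
time_s: 9.57
tool_pos: [0.5711, 0.1212, 0.0412]
wrist_force: [-6.9, 1.6, 1.0]
time_s: 9.65
tool_pos: [0.5716, 0.1213, 0.0411]
wrist_force: [-10.0, 1.8, 2.1]
tcp [0.5716 0.1213 0.0411] yaw -0.0322 jig [-0.0435  0.3132] F [-10.     1.83   2.1 ]
```

View pics/w10.png

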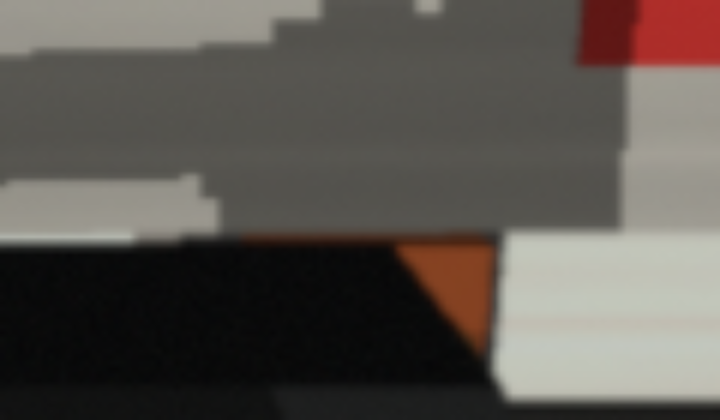

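View pics/s10.png

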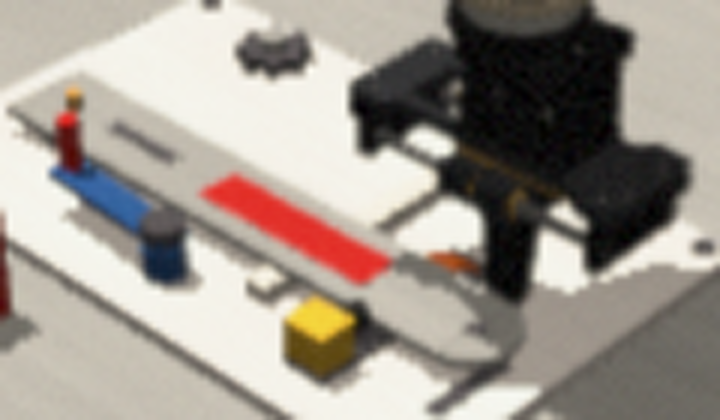

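```bash
{ python3 -m crank '[{"hand":1,"xyz":[0.0005,-0.0001,-0.0001],"delta_rot":[0,0,0.002]}]'; python3 -m crank '[{"hand":1,"xyz":[0.0,0,0],"delta_rot":[0,0,0]}]'; python3 -m crank '[{"hand":1,"xyz":[0.0003,0,0],"delta_rot":[0,0,0.001]}]'; } | grep -v -e ori -e width
python3 - <<'E'
from h import *
need(None)
d=get_image("wrist");cv2.imwrite("pics/w11.png",cv2.resize(d["image"][200:270,300:420],None,fx=6,fy=6))
E
```

```text
time_s: 9.83
tool_pos: [0.572, 0.1213, 0.0412]
wrist_force: [-7.2, 1.9, -0.8]
time_s: 9.92
tool_pos: [0.5721, 0.1214, 0.0412]
wrist_force: [-8.2, 2.1, 0.6]
time_s: 10.0
tool_pos: [0.5722, 0.1214, 0.0412]
wrist_force: [-8.8, 2.6, 0.3]
tcp [0.5722 0.1214 0.0412] yaw -0.0352 jig [-0.0428  0.3133] F [-8.79  2.61  0.29]
```

View pics/w11.png

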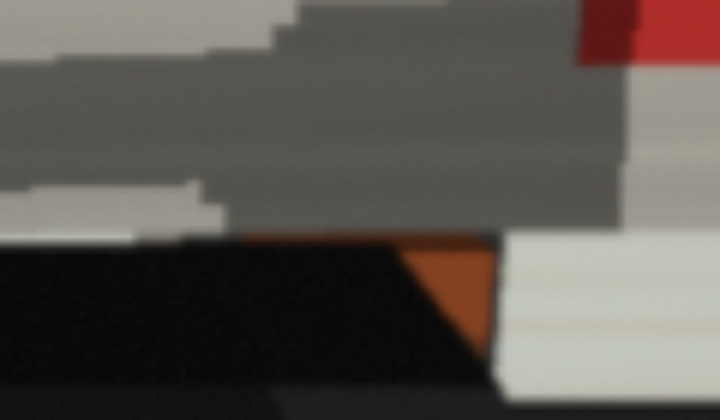

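```bash
{ python3 -m crank '[{"hand":1,"xyz":[0.0004,-0.0001,0],"delta_rot":[0,0,0.001]}]'; python3 -m crank '[{"hand":1,"xyz":[0.0004,-0.0001,0],"delta_rot":[0,0,0.001]}]'; python3 -m crank '[{"hand":1,"xyz":[0.000,0,0],"delta_rot":[0,0,0]}]'; } | grep -v -e ori -e width
python3 - <<'E'
from h import *
need(None)
d=get_image("wrist");cv2.imwrite("pics/w12.png",cv2.resize(d["image"][200:270,300:420],None,fx=6,fy=6))
E
```

```text
time_s: 10.13
tool_pos: [0.5726, 0.1215, 0.0412]
wrist_force: [-7.8, 1.6, -0.0]
time_s: 10.22
tool_pos: [0.573, 0.1215, 0.0412]
wrist_force: [-9.4, 1.2, 0.9]
time_s: 10.3
tool_pos: [0.573, 0.1215, 0.0412]
wrist_force: [-7.5, 1.4, -0.6]
tcp [0.573  0.1215 0.0412] yaw -0.0373 jig [-0.0421  0.3135] F [-7.48  1.43 -0.57]
```

View pics/w12.png

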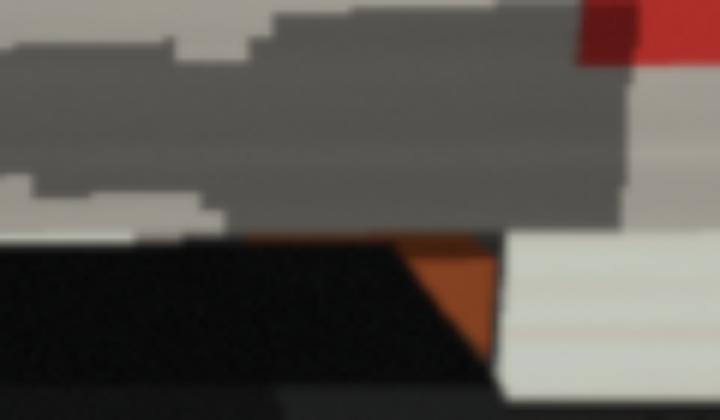

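```bash
{ python3 -m crank '[{"hand":1,"xyz":[0.0004,-0.0001,0],"delta_rot":[0,0,0.001]}]'; python3 -m crank '[{"hand":1,"xyz":[0.0004,-0.0001,0],"delta_rot":[0,0,0.001]}]'; python3 -m crank '[{"hand":1,"xyz":[0.000,0,0],"delta_rot":[0,0,0]}]'; } | grep -v -e ori -e width
python3 - <<'E'
from h import *
need(None)
d=get_image("wrist");cv2.imwrite("pics/w13.png",d["image"]);cv2.imwrite("pics/w13z.png",cv2.resize(d["image"][200:270,300:420],None,fx=6,fy=6))
E
```

```text
time_s: 10.43
tool_pos: [0.5733, 0.1216, 0.0412]
wrist_force: [-9.4, 2.6, 1.3]
time_s: 10.52
tool_pos: [0.5737, 0.1217, 0.0412]
wrist_force: [-11.3, 2.7, 2.1]
time_s: 10.6
tool_pos: [0.5736, 0.1217, 0.0412]
wrist_force: [-9.1, 1.6, 1.3]
tcp [0.5736 0.1217 0.0412] yaw -0.0392 jig [-0.0415  0.3137] F [-9.08  1.64  1.26]
```

View pics/w13z.png

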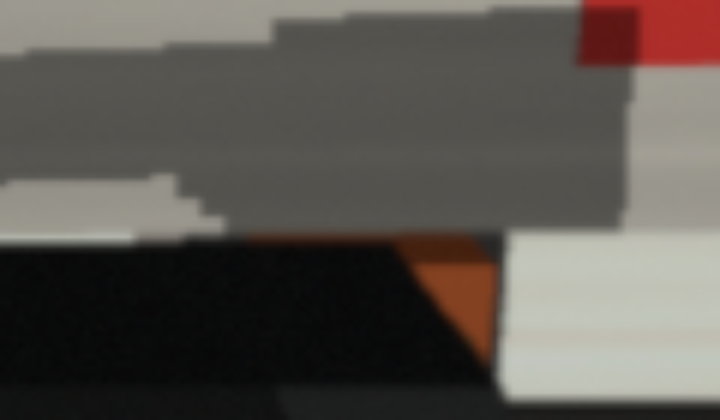

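View pics/w13.png

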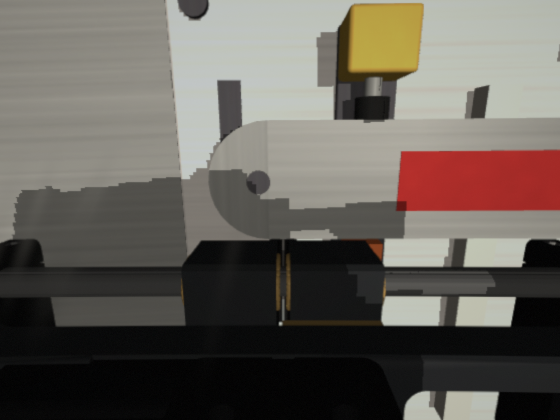

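The force and travel put the stop at about 7 mm in. I'll back off and check that the bar stays caught.

```bash
{ python3 -m crank '[{"hand":1,"xyz":[-0.0006,0,0],"delta_rot":[0,0,0]},{"hand":1,"xyz":[-0.0006,0,0],"delta_rot":[0,0,0]}]'; python3 -m crank '[{"hand":1,"xyz":[-0.001,0,0],"delta_rot":[0,0,0]},{"hand":1,"xyz":[-0.001,0,0],"delta_rot":[0,0,0]}]'; } | grep -v -e ori -e width
python3 - <<'E'
from h import *
need(None)
d=get_image("wrist");cv2.imwrite("pics/w14.png",d["image"]);cv2.imwrite("pics/w14z.png",cv2.resize(d["image"][200:270,300:420],None,fx=6,fy=6))
E
```

```text
time_s: 10.82
tool_pos: [0.5732, 0.1217, 0.0412]
wrist_force: [-4.9, 1.6, -2.1]
time_s: 10.98
tool_pos: [0.5716, 0.1215, 0.0413]
wrist_force: [-4.5, -2.4, -2.5]
tcp [0.5716 0.1215 0.0413] yaw -0.0392 jig [-0.0434  0.3134] F [-4.49 -2.43 -2.5 ]
```

View pics/w14z.png

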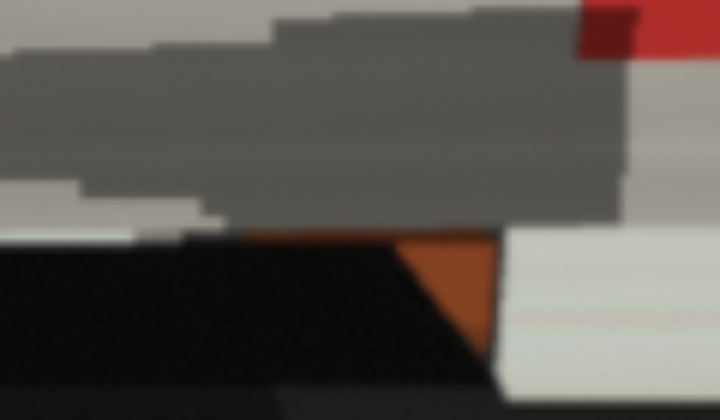

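View pics/w14.png

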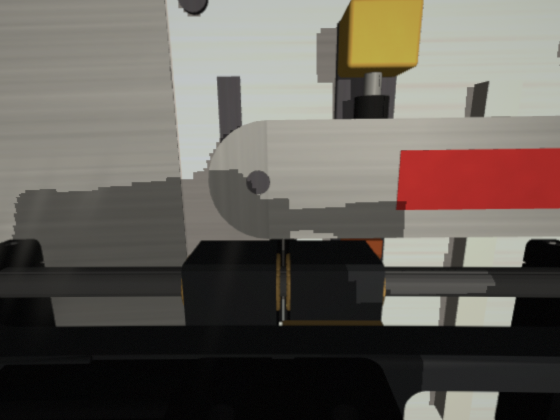

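The bar came back with the finger, so it isn't caught yet. I'll push further in fine steps, watching the force.

```bash
{ python3 -m crank '[{"hand":1,"xyz":[0.0008,0,0.0001],"delta_rot":[0,0,-0.004]},{"hand":1,"xyz":[0.0008,0,0],"delta_rot":[0,0,-0.003]}]'; python3 -m crank '[{"hand":1,"xyz":[0.0006,0,0],"delta_rot":[0,0,0]}]';python3 -m crank '[{"hand":1,"xyz":[0.0004,0,0],"delta_rot":[0,0,0.001]}]'; python3 -m crank '[{"hand":1,"xyz":[0.0004,0,0],"delta_rot":[0,0,0.001]}]'; } | grep -v -e ori -e width
```

```text
time_s: 11.2
tool_pos: [0.5729, 0.1216, 0.0412]
wrist_force: [-7.9, 0.9, -1.3]
time_s: 11.28
tool_pos: [0.5734, 0.1216, 0.0412]
wrist_force: [-8.1, 1.2, -1.5]
time_s: 11.37
tool_pos: [0.5736, 0.1216, 0.0412]
wrist_force: [-9.9, 0.9, 0.7]
time_s: 11.45
tool_pos: [0.5737, 0.1217, 0.0412]
wrist_force: [-11.0, 1.9, 1.6]
```

```bash
{ python3 -m crank '[{"hand":1,"xyz":[0,0,0],"delta_rot":[0,0,0]}]'; python3 -m crank '[{"hand":1,"xyz":[0,0,0],"delta_rot":[0,0,0]}]';python3 -m crank '[{"hand":1,"xyz":[0.0003,0,0],"delta_rot":[0,0,0]}]';python3 -m crank '[{"hand":1,"xyz":[0.000,0,0],"delta_rot":[0,0,0]}]'; } | grep -v -e ori -e width
python3 - <<'E'
from h import *
need(None)
d=get_image("wrist");cv2.imwrite("pics/w15.png",d["image"]);cv2.imwrite("pics/w15z.png",cv2.resize(d["image"][200:270,300:420],None,fx=6,fy=6))
E
```

```text
time_s: 11.53
tool_pos: [0.5737, 0.1217, 0.0412]
wrist_force: [-11.1, 1.0, 0.8]
time_s: 11.62
tool_pos: [0.5737, 0.1217, 0.0412]
wrist_force: [-10.9, 0.7, 1.1]
time_s: 11.7
tool_pos: [0.5737, 0.1217, 0.0412]
wrist_force: [-12.3, 0.9, 1.9]
time_s: 11.78
tool_pos: [0.5737, 0.1217, 0.0412]
wrist_force: [-11.4, 0.7, 1.8]
tcp [0.5737 0.1217 0.0412] yaw -0.0342 jig [-0.0414  0.3136] F [-11.4    0.66   1.79]
```

View pics/w15z.png

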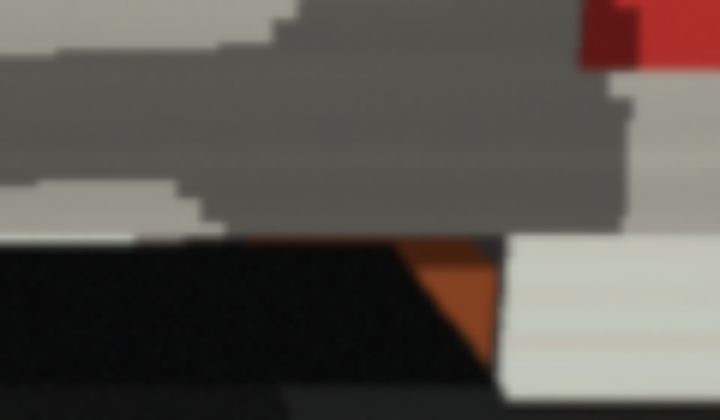

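The position is stuck at x = 0.5737 and the force is rising, so this is the solid end. The stop only has to relax about 3.5 mm before the catch takes over, so backing off 2 mm proved nothing. I'll back off fully.

```bash
{ python3 -m crank '[{"hand":1,"xyz":[-0.001,0,0],"delta_rot":[0,0,0]},{"hand":1,"xyz":[-0.001,0,0],"delta_rot":[0,0,0]},{"hand":1,"xyz":[-0.001,0,0],"delta_rot":[0,0,0]}]'; python3 -m crank '[{"hand":1,"xyz":[-0.001,0,0],"delta_rot":[0,0,0]},{"hand":1,"xyz":[-0.001,0,0],"delta_rot":[0,0,0]}]';python3 -m crank '[{"hand":1,"xyz":[-0.002,0,0],"delta_rot":[0,0,0]},{"hand":1,"xyz":[-0.002,0,0],"delta_rot":[0,0,0]}]';python3 -m crank '[{"hand":1,"xyz":[-0.004,0,0],"delta_rot":[0,0,0]},{"hand":1,"xyz":[-0.004,0,0],"delta_rot":[0,0,0]},{"hand":1,"xyz":[-0.004,0,0],"delta_rot":[0,0,0]}]'; } | grep -v -e ori -e width
python3 - <<'E'
from h import *
need(None)
d=get_image("wrist");cv2.imwrite("pics/w16.png",d["image"])
E
```

```text
time_s: 12.08
tool_pos: [0.5721, 0.1216, 0.0413]
wrist_force: [-4.4, -2.0, -1.9]
time_s: 12.25
tool_pos: [0.5706, 0.1216, 0.0415]
wrist_force: [-3.7, -1.3, -1.1]
time_s: 12.42
tool_pos: [0.5676, 0.122, 0.042]
wrist_force: [0.4, 0.6, -0.3]
time_s: 12.67
tool_pos: [0.5547, 0.1224, 0.0418]
wrist_force: [0.2, -0.9, 0.5]
tcp [0.5547 0.1224 0.0418] yaw -0.0342 jig [-0.0604  0.3138] F [ 0.17 -0.87  0.47]
```

View pics/w16.png

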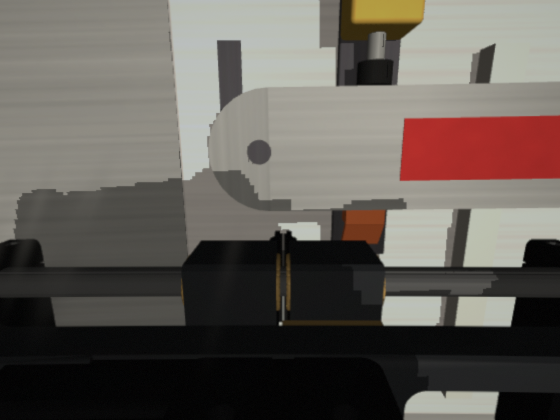

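The contact force vanished between x = 0.571 and 0.568. The bar stayed put with the stop still about 4 mm in, which matches the caught state. I'll lift and check from above.

```bash
{ python3 -m crank '[{"hand":1,"xyz":[-0.01,0,-0.02],"delta_rot":[0,0,0]},{"hand":1,"xyz":[0,0,-0.035],"delta_rot":[0,0,0]},{"hand":1,"xyz":[0,0,-0.035],"delta_rot":[0,0,0]},{"hand":1,"xyz":[-0.02,0,-0.03],"delta_rot":[0,0,0]},{"hand":1,"xyz":[-0.03,0.02,-0.01],"delta_rot":[0,0,0]},{"hand":1,"xyz":[-0.03,0.02,0],"delta_rot":[0,0,0]},{"hand":1,"xyz":[0,0,0],"delta_rot":[0,0,0]}]'; }
python3 - <<'E'
from h import *
need(None)
d=get_image("wrist");cv2.imwrite("pics/w17.png",d["image"])
s=get_image("scene");cv2.imwrite("pics/s17.png",cv2.resize(s["image"][185:255,230:350],None,fx=6,fy=6,interpolation=2))
d=get_image("top");cv2.imwrite(f"pics/top17.png",cv2.resize(d["image"][165:285,210:400],None,fx=4,fy=4,interpolation=cv2.INTER_CUBIC))
E
```

```text
time_s: 13.3
tool_pos: [0.4586, 0.084, 0.1723]
orientation: [0.0, 1.0, -0.017, -0.001]
wrist_force: [1.8, 0.4, 0.6]
width: 0.0004
tcp [0.4586 0.084  0.1723] yaw -0.0344 jig [-0.1552  0.2721] F [1.85 0.39 0.65]
```

View pics/w17.png

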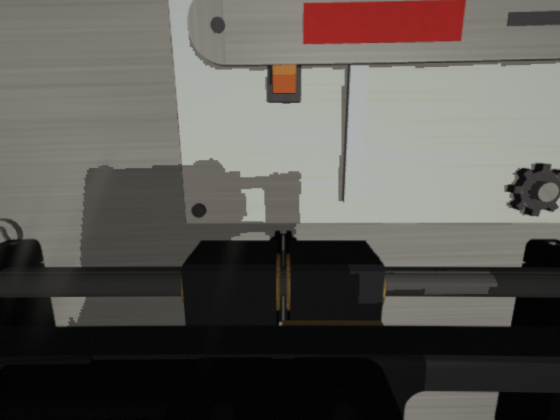

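View pics/s17.png

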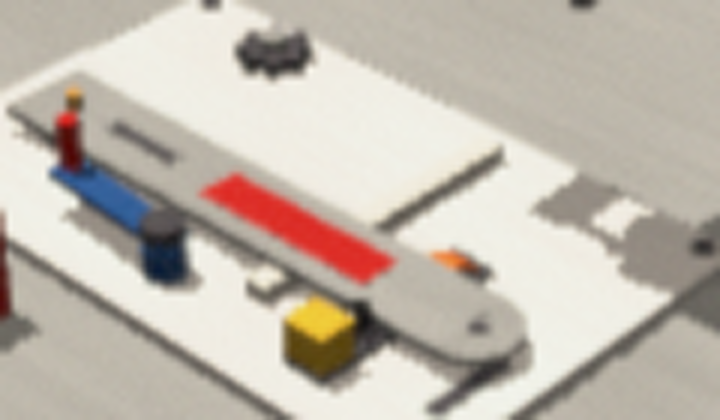

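View pics/top17.png

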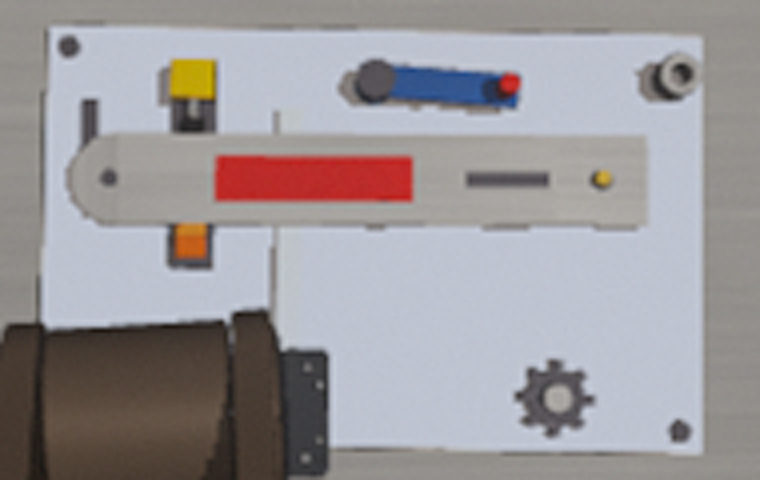

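The full catch is visible: flat top plus ramp, rows 222–258 in the zoomed top view, the same as when it was free at the start. The bar lies straight, right against it, so it is caught. Next is the peg.

Run:
```python
from h import *
p=j2w((.0566,.0652));print(p)
need([*p,.17],A+1.5708-.063)
print(robot.read_state()["joint_pos"].round(2))
```

```text
[ 0.66326469 -0.12994408]
tcp [0.464  0.0854 0.1721] yaw -0.0348 jig [-0.1498  0.2737] F [0.13 0.17 0.46]
tool shift [0.2066 0.2083 0.0024] turn z -1.5089
[ 0.04  0.37  2.   -0.    0.77  1.65]
```

```bash
python3 -m crank '[{"hand":0.72,"xyz":[0.02,0.02,0],"delta_rot":[0,0,0]},{"hand":0.72,"xyz":[0.025,0.025,0],"delta_rot":[0,0,0]},{"hand":0.72,"xyz":[0.025,0.025,0],"delta_rot":[0,0,0]},{"hand":0.72,"xyz":[0.025,0.025,0],"delta_rot":[0,0,0]},{"hand":0.72,"xyz":[0.025,0.025,0],"delta_rot":[0,0,0]},{"hand":0.72,"xyz":[0.025,0.025,0],"delta_rot":[0,0,0]},{"hand":0.72,"xyz":[0.025,0.025,0],"delta_rot":[0,0,0]},{"hand":0.72,"xyz":[0.025,0.025,0],"delta_rot":[0,0,0]},{"hand":0.72,"xyz":[0.012,0.013,0],"delta_rot":[0,0,0]},{"hand":0.72,"xyz":[0,0,0],"delta_rot":[0,0,-0.1]}]'
python3 -m crank '[{"hand":0.72,"xyz":[0,0,0],"delta_rot":[0,0,-0.12]},{"hand":0.72,"xyz":[0,0,0],"delta_rot":[0,0,-0.12]},{"hand":0.72,"xyz":[0,0,0],"delta_rot":[0,0,-0.12]},{"hand":0.72,"xyz":[0,0,0],"delta_rot":[0,0,-0.12]},{"hand":0.72,"xyz":[0,0,0],"delta_rot":[0,0,-0.12]},{"hand":0.72,"xyz":[0,0,0],"delta_rot":[0,0,-0.12]},{"hand":0.72,"xyz":[0,0,0],"delta_rot":[0,0,-0.12]},{"hand":0.72,"xyz":[0,0,0],"delta_rot":[0,0,-0.12]},{"hand":0.72,"xyz":[0,0,0],"delta_rot":[0,0,-0.12]},{"hand":0.72,"xyz":[0,0,0],"delta_rot":[0,0,-0.12]}]'
python3 -m crank '[{"hand":0.72,"xyz":[0,0,0],"delta_rot":[0,0,-0.12]},{"hand":0.72,"xyz":[0,0,0],"delta_rot":[0,0,-0.09]},{"hand":0.72,"xyz":[0,0,0],"delta_rot":[0,0,0]},{"hand":0.72,"xyz":[0,0,0],"delta_rot":[0,0,0]}]'
python3 - <<'E'
from h import *
p=j2w((.0566,.0652))
need([*p,.17],A+1.5708-.063)
d=get_image("wrist");cv2.imwrite("pics/w18.png",d["image"]);print(proj(d,[*p,.076]),proj(d,[*p,.05]))
E
```

```text
time_s: 14.28
tool_pos: [0.6661, -0.1323, 0.1702]
orientation: [0.0, 1.0, 0.031, 0.0]
wrist_force: [-0.6, -0.5, -0.0]
width: 0.0269
time_s: 15.12
tool_pos: [0.6642, -0.1291, 0.1708]
orientation: [-0.0, 0.804, 0.594, -0.0]
wrist_force: [0.5, -0.0, 0.5]
width: 0.0267
time_s: 15.45
tool_pos: [0.6639, -0.1292, 0.171]
orientation: [-0.0, 0.741, 0.672, -0.0]
wrist_force: [0.9, -0.4, -0.3]
width: 0.0269
tcp [ 0.6639 -0.1292  0.171 ] yaw 1.4732 jig [0.0572 0.0659] F [ 0.89 -0.35 -0.25]
tool shift [-0.0008 -0.0005  0.001 ] turn z -0.0009
[281.12549994 219.66094877] [281.28055805 211.74870169]
```

View pics/w18.png

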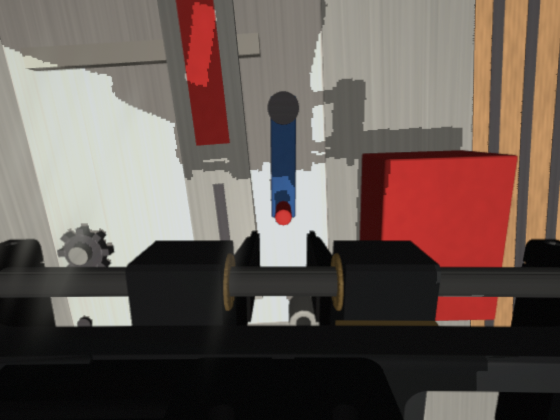

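The peg top is at (283,216) against a prediction of (281,220), so the agreement is within about 2 mm. It is centred between the open fingers. Descending to straddle it.

```bash
python3 -m crank '[{"hand":0.72,"xyz":[0,0,0.03],"delta_rot":[0,0,0]},{"hand":0.72,"xyz":[0,0,0.03],"delta_rot":[0,0,0]},{"hand":0.72,"xyz":[0,0,0.02],"delta_rot":[0,0,0]},{"hand":0.72,"xyz":[0,0,0.013],"delta_rot":[0,0,0]},{"hand":0.72,"xyz":[0,0,0],"delta_rot":[0,0,0]},{"hand":0.72,"xyz":[0,0,0],"delta_rot":[0,0,0]}]'
python3 - <<'E'
from h import *
p=j2w((.0566,.0652))
need([*p,.076],A+1.5708-.063)
E
```

```text
time_s: 16.0
tool_pos: [0.6635, -0.1295, 0.0787]
orientation: [-0.0, 0.74, 0.672, -0.0]
wrist_force: [0.7, -0.2, 1.1]
width: 0.0262
tcp [ 0.6635 -0.1295  0.0787] yaw 1.4747 jig [0.0568 0.0656] F [ 0.74 -0.25  1.06]
tool shift [-0.0004 -0.0002  0.0027] turn z 0.0006
```

```bash
R='{"hand":0.72}'; python3 -m crank '[{"hand":0.72,"xyz":[0.0001,-0.0022,0],"delta_rot":[0,0,0.025]},{"hand":0.72,"xyz":[0.0001,-0.0022,0],"delta_rot":[0,0,0.025]},{"hand":0.72,"xyz":[0.0001,-0.0042,0],"delta_rot":[0,0,0.05]},{"hand":0.72,"xyz":[0.0001,-0.0042,0],"delta_rot":[0,0,0.05]},{"hand":0.72,"xyz":[0.0001,-0.0042,0],"delta_rot":[0,0,0.05]},{"hand":0.72,"xyz":[0.0001,-0.0042,0],"delta_rot":[0,0,0.05]},{"hand":0.72,"xyz":[0.0001,-0.0042,0],"delta_rot":[0,0,0.05]},{"hand":0.72,"xyz":[0.0001,-0.0042,0],"delta_rot":[0,0,0.05]},{"hand":0.72,"xyz":[0.0001,-0.0042,0],"delta_rot":[0,0,0.05]},{"hand":0.72,"xyz":[0.0001,-0.0042,0],"delta_rot":[0,0,0.05]}]'
python3 - <<'E'
from h import *
need(None)
s=robot.read_state();r=w2j(s["tool_pos"])-np.array([.062,.150]);print(np.hypot(*r),np.arctan2(-r[0],-r[1]))
d=get_image("wrist");cv2.imwrite("pics/w19.png",d["image"])
E
```

```text
time_s: 16.83
tool_pos: [0.6279, -0.1177, 0.0801]
orientation: [0.001, 0.872, 0.489, 0.001]
wrist_force: [2.1, 0.4, 0.4]
width: 0.0264
tcp [ 0.6279 -0.1177  0.0801] yaw 1.0213 jig [0.0208 0.0763] F [2.07 0.41 0.35]
0.08443750489568311 0.5091774618621896
```

View pics/w19.png

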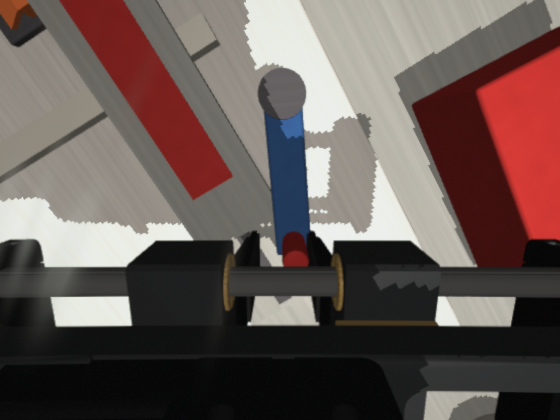

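The peg is caged and following, and the arm swings. Continuing.

```bash
for k in 1; do python3 -m crank '[{"hand":0.72,"xyz":[0.0001,-0.0042,0.0002],"delta_rot":[0,0,0.05]},{"hand":0.72,"xyz":[0.0001,-0.0042,0.0002],"delta_rot":[0,0,0.05]},{"hand":0.72,"xyz":[0.0001,-0.0042,0.0002],"delta_rot":[0,0,0.05]},{"hand":0.72,"xyz":[0.0001,-0.0042,0.0002],"delta_rot":[0,0,0.05]},{"hand":0.72,"xyz":[0.0001,-0.0042,0],"delta_rot":[0,0,0.05]},{"hand":0.72,"xyz":[0.0001,-0.0042,0],"delta_rot":[0,0,0.05]},{"hand":0.72,"xyz":[0.0001,-0.0042,0],"delta_rot":[0,0,0.05]},{"hand":0.72,"xyz":[0.0001,-0.0042,0],"delta_rot":[0,0,0.05]},{"hand":0.72,"xyz":[0.0001,-0.0042,0],"delta_rot":[0,0,0.05]},{"hand":0.72,"xyz":[0.0001,-0.0042,0],"delta_rot":[0,0,0.05]}]'; done
python3 - <<'E'
from h import *
need(None)
s=robot.read_state();r=w2j(s["tool_pos"])-np.array([.062,.150]);print(np.hypot(*r),np.arctan2(-r[0],-r[1]))
d=get_image("wrist");cv2.imwrite("pics/w20.png",d["image"])
E
```

```text
time_s: 17.72
tool_pos: [0.5987, -0.0882, 0.0791]
orientation: [0.001, 0.966, 0.259, 0.001]
wrist_force: [0.7, -2.2, 1.1]
width: 0.0267
tcp [ 0.5987 -0.0882  0.0791] yaw 0.523 jig [-0.0093  0.1047] F [ 0.7  -2.22  1.15]
0.08446292024365759 1.005158621472387
```

View pics/w20.png

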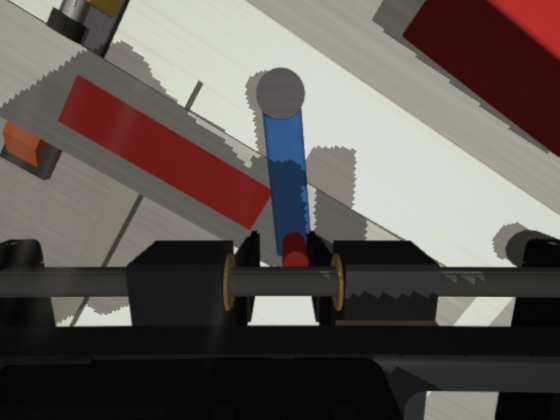

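```bash
{ python3 -m crank '[{"hand":0.72,"xyz":[0.0001,-0.0042,0],"delta_rot":[0,0,0.05]},{"hand":0.72,"xyz":[0.0001,-0.0042,0],"delta_rot":[0,0,0.05]},{"hand":0.72,"xyz":[0.0001,-0.0042,0],"delta_rot":[0,0,0.05]},{"hand":0.72,"xyz":[0.0001,-0.0042,0],"delta_rot":[0,0,0.05]},{"hand":0.72,"xyz":[0.0001,-0.0042,0],"delta_rot":[0,0,0.05]},{"hand":0.72,"xyz":[0.0001,-0.0042,0],"delta_rot":[0,0,0.05]},{"hand":0.72,"xyz":[0.0001,-0.0042,0],"delta_rot":[0,0,0.05]},{"hand":0.72,"xyz":[0.0001,-0.0042,0],"delta_rot":[0,0,0.05]},{"hand":0.72,"xyz":[0.0001,-0.0042,0],"delta_rot":[0,0,0.05]},{"hand":0.72,"xyz":[0.0001,-0.0042,0],"delta_rot":[0,0,0.05]}]';
python3 -m crank '[{"hand":0.72,"xyz":[0,-0.0015,0],"delta_rot":[0,0,0.018]},{"hand":0.72,"xyz":[0,-0.0015,0],"delta_rot":[0,0,0.018]},{"hand":0.72,"xyz":[0,-0.0015,0],"delta_rot":[0,0,0.018]}]'
python3 -m crank '[{"hand":0.72,"xyz":[0,-0.0015,0],"delta_rot":[0,0,0.018]},{"hand":0.72,"xyz":[0,-0.001,0],"delta_rot":[0,0,0.012]}]'
python3 -m crank '[{"hand":0.72,"xyz":[0,-0.001,0],"delta_rot":[0,0,0.012]},{"hand":0.72,"xyz":[0,-0.001,0],"delta_rot":[0,0,0.01]}]'; } | grep -v ori
python3 - <<'E'
from h import *
need(None)
s=robot.read_state();r=w2j(s["tool_pos"])-np.array([.062,.150]);print(np.hypot(*r),np.arctan2(-r[0],-r[1]))
d=get_image("wrist");cv2.imwrite("pics/w21.png",d["image"])
E
```

```text
time_s: 18.6
tool_pos: [0.5871, -0.0481, 0.0787]
wrist_force: [-0.7, -2.1, 0.6]
width: 0.0263
time_s: 18.85
tool_pos: [0.5872, -0.0436, 0.0783]
wrist_force: [-0.4, -0.7, 0.6]
width: 0.027
time_s: 19.02
tool_pos: [0.5871, -0.0409, 0.078]
wrist_force: [0.5, -1.1, 1.0]
width: 0.0263
time_s: 19.18
tool_pos: [0.5872, -0.0389, 0.0778]
wrist_force: [-0.3, -1.5, 1.7]
width: 0.0265
tcp [ 0.5872 -0.0389  0.0778] yaw -0.0811 jig [-0.0225  0.1536] F [-0.26 -1.53  1.66]
0.0846079928082233 1.6134100600617347
```

View pics/w21.png

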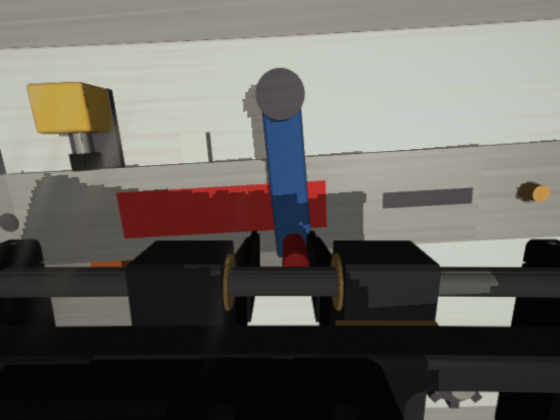

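```bash
{ python3 -m crank '[{"hand":0.72,"xyz":[0,-0.001,0],"delta_rot":[0,0,0]},{"hand":0.72,"xyz":[0,-0.001,0],"delta_rot":[0,0,0]}]'
python3 -m crank '[{"hand":0.72,"xyz":[0,-0.001,0],"delta_rot":[0,0,0]},{"hand":0.72,"xyz":[0,-0.001,0],"delta_rot":[0,0,0]}]'; } | grep -v ori
```

```text
time_s: 19.4
tool_pos: [0.5871, -0.0369, 0.0777]
wrist_force: [-1.1, -2.0, 1.5]
width: 0.0267
time_s: 19.57
tool_pos: [0.5872, -0.0349, 0.0777]
wrist_force: [-1.6, -8.2, 0.7]
width: 0.0267
```

The end stop is felt: the force jumped from 2 to 8 N. I'll centre the cage around the peg and lift straight off.

```bash
{ python3 -m crank '[{"hand":0.72,"xyz":[0,0,0],"delta_rot":[0,0,0]},{"hand":0.72,"xyz":[0,0.002,0],"delta_rot":[0,0,0]},{"hand":0.72,"xyz":[0,0.002,0],"delta_rot":[0,0,0]},{"hand":0.72,"xyz":[0,0.0025,0],"delta_rot":[0,0,0]},{"hand":0.72,"xyz":[0,0,0],"delta_rot":[0,0,0]}]'
python3 -m crank '[{"hand":0.72,"xyz":[0,0,-0.01],"delta_rot":[0,0,0]},{"hand":0.72,"xyz":[0,0,-0.02],"delta_rot":[0,0,0]},{"hand":0.72,"xyz":[0,0,-0.03],"delta_rot":[0,0,0]},{"hand":0.72,"xyz":[0,0,-0.03],"delta_rot":[0,0,0]},{"hand":0.72,"xyz":[-0.03,0,-0.02],"delta_rot":[0,0,0]},{"hand":0.72,"xyz":[-0.03,0,-0.02],"delta_rot":[0,0,0]},{"hand":0.72,"xyz":[-0.04,0,0],"delta_rot":[0,0,0]},{"hand":0.72,"xyz":[-0.04,0,0],"delta_rot":[0,0,0]},{"hand":0.72,"xyz":[0,0,0],"delta_rot":[0,0,0]},{"hand":0.72,"xyz":[0,0,0],"delta_rot":[0,0,0]}]'; } | grep -v ori
python3 - <<'E'
from h import *
need(None)
d=get_image("wrist");cv2.imwrite("pics/w22.png",d["image"])
s=get_image("scene");cv2.imwrite("pics/s22.png",cv2.resize(s["image"][185:255,230:350],None,fx=6,fy=6,interpolation=2))
d=get_image("top");cv2.imwrite(f"pics/top22.png",cv2.resize(d["image"][165:285,210:400],None,fx=4,fy=4,interpolation=cv2.INTER_CUBIC))
E
```

```text
time_s: 19.98
tool_pos: [0.5869, -0.0418, 0.0778]
wrist_force: [0.2, -0.4, -0.7]
width: 0.0267
time_s: 20.82
tool_pos: [0.4462, -0.03, 0.2091]
wrist_force: [0.5, 0.5, 0.5]
width: 0.0265
tcp [ 0.4462 -0.03    0.2091] yaw -0.0804 jig [-0.1637  0.1578] F [0.49 0.45 0.52]
```

View pics/w22.png

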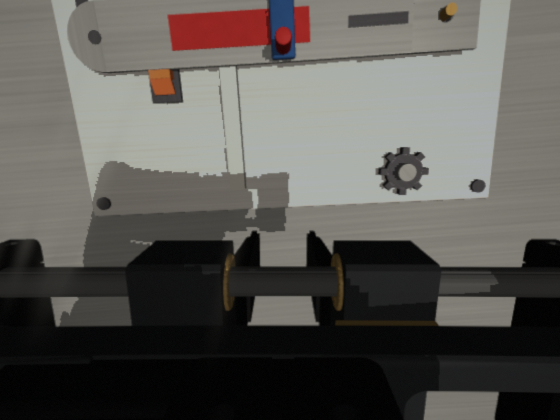

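View pics/top22.png

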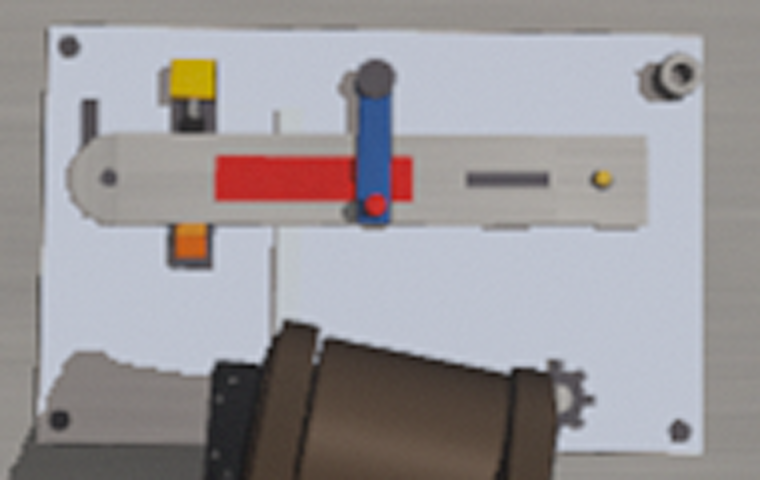

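Run:
```python
from h import *
d=get_image("top")
b=[x for x in blobs(d["image"],(0,180,120),(4,255,255))[0] if 215<x[0][0]<400 and 170<x[0][1]<285]
z=lambda u,v,h:w2j(plane(d,210+(u+.5)/4-.5,165+(v+.5)/4-.5,h))
p=z(376,205,.076);r=p-np.array([.062,.15]);print(p,np.hypot(*r),np.arctan2(-r[0],-r[1]))
print(robot.read_state()["wrist_force"].round(1))
print(robot.job_done())
```

```text
[-0.02305607  0.150348  ] 0.08505677835457214 1.5748877241740709
[0.5 0.1 0.9]
the job is handed in; nothing more can be done
None
```

The job is handed in at about 21 s of the 72 s allowed. The bar is home behind the catch and the hold-down is all the way over it. I never had a direct catch or plunger reading, so the catch being up rests on the pictures and on feel.

- **Bar:** I pushed it with closed fingers about 315 mm from the hole, pivoting it about the stud until the sprung stop went solid. The highest wrist-force reading was about 12.5 N, against the 15 N limit. That is sampled at the end of each short move, so a brief higher peak cannot be ruled out.
- **Caught:** After I backed off fully, the bar stayed put with the stop still about 4 mm in, by my travel estimate. The top view shows the whole catch up behind the bar, at the same pixels as when it was free at the start. An earlier 2 mm back-off was inconclusive because the bar was still following the finger, so I pushed it to the solid end again.
- **Hold-down:** I swung it by its peg, held loosely between the open fingers, until the end stop was felt at about 8 N. After release I measured it at 1.575 rad from the top view, with the peg 85.1 mm from its pivot (85 mm expected).
- **At the end:** The bar lies straight on its stud, the gripper is clear and the wrist force reads about zero. The sprocket and socket are where they were in the pictures. I never moved near the other items, but I did not measure them again.

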